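Pack and press a camera display panel for bonding

ROBOT

A 7-joint arm with a two-finger parallel gripper is mounted at the origin on the work surface. World frame = base frame: x ahead of the robot, y to its left, z up, the work surface at z = 0. Lengths are in m, angles in rad, forces in N, time in s.
With the tool pointing down it reaches from about 0.35 to 0.9 m from the base axis. Payload 7.2 kg.
Tool frame: the origin (TCP) lies midway between the tips of the shut fingers; the grasp point (between the pads) lies 19 mm behind it (manip.grip_point_offset is the y of the grasp point in the tool frame, in m); y points along the fingers, x is the direction in which the jaws open and shut, and the axes are right-handed (so a half turn about y gives the same grasp; the last joint's range is limited). The gripper opens to 88 mm and grips with 3 to 60 N. Pads are 20 mm wide; open, the fingers measure 115 mm over their backs; the gripper's body (75 mm by 178 mm) begins 61 mm behind the grasp point.
Start: joints at [1.069, 0.411, -0.013, 1.596, 0.006, 1.134, -0.082], TCP at [0.263, -0.567, 0.223] pointing down, gripper open.
Joint ranges: [-2.95, 2.95], [-0.29, 1.99], [-1.47, 1.44], [0.14, 2.54], [-1.03, 4.17], [0.13, 1.85], [-2.86, 2.86]. Speed limits (rad/s): [2.39, 2.39, 3.01, 3.01, 3.14, 3.14, 3.14].

INTERFACE

Orientations are given as a unit quaternion [w, x, y, z].
In Python, from plant import manip gives the robot as it stands.
- The arm moves only by the tool step_arm, never from a script. Its argument "rows" is a list of rows, each a list of 6 numbers: the shift along the tool's x, y, z in cm, then the turn, a rotation vector about the tool's x, y, z in rad. A call has 1 to 20 rows; each row shifts and turns the commanded pose from where the row before left it, along the tool's axes as they then stand; what a row does not reach is not made up. A row lasts 1/8 s, in which the tool goes at most 62.5 mm and 10.7 degrees, less where a joint would pass 70% of its speed; a pose out of reach is approached as far as the arm can. A call with a gripper value outside its range is refused whole. "claw" is the opening, from 0 (shut) to 1 (fully open), set as the call begins (left out, the last holds). The fingers move at their own pace and stop on an object; "newtons" is the grip in N (left out, the last holds). Time passes only in rows, so rows that do not move let the fingers close. It gives the time, the measured TCP pose, the force and the opening at its end, in the units of the state.
- manip.sense(): the state, without advancing time (a new reading comes with each control period).
- manip.camera(name): name is "side" or "top" or "wrist"; returns (picture, depth): 384x512x3 uint8, red, green, blue; 384x512 float32, m along the optical axis (not along the pixel's ray), 0 where there is no reading.
- manip.camera_params(name): a dict with "intrinsics" (3x3 intrinsics, pixels), "extrinsics" (4x4, takes a point from camera to world coordinates); the wrist camera has in their place "tool_from_camera" (4x4, takes a point from camera to tool coordinates, whose origin is the TCP and whose axes are the tool frame's). Camera axes: x right, y up, looking along -z (the intrinsics and any distortion apply to the point x, -y, -z); pixel columns grow to the right and rows downward; lengths in m; the calibration is good to about 2 mm. A picture is of the moment at which its call begins: read the wrist's pose just before it. camera_params takes no time and is no camera call.
- manip.finish_job(): hands the job in, once; it reports no verdict.
The state is a dict: "clock": time; "joint_positions": joint angles; "dq": joint speeds; "joint_torque": joint torques, N m; "ee_pos": TCP position; "orientation": TCP orientation; "ft_force": force on the tool from outside, world axes, zero at the start; "moment": the same for the moment, N m; "gripper_width": opening from 0.0 (shut) to 1.0 (fully open).
Only numpy, scipy, OpenCV 4.12 (cv2) and the standard library are available. Lean on these libraries where they do the work, as an engineer would, in place of code of your own. Each camera call takes 0.05 s, during which the arm holds its last target. There are 200 camera calls.

TASK

First push the red cap of the glue bottle fully home. Then take the white spacer by its orange grip, slide it down to the base plate in whichever of the two gaps beside the camera's display panel is wide enough for it, wholly alongside the panel, and let go of it. Finally press the sprung panel down with your fingertips until it is flush with the rails around it, not so hard as to crack it, and finish while still holding it pressed; do not disturb the lens, the jar or the screwdriver.

Things in the scene. Friction and masses are not known exactly. Their poses are not given: they have to be found in the camera images.
- jig: Bonding jig, fixed to the bench during the job: grey base plate 142 (x) x 176 (y) x 10 mm thick, origin at the centre of its underside on the table, z up. A black camera back (96 x 72 mm, 10 mm high) is fixed on its middle and the display panel floats above it. Aluminium end rails (10 x 60 mm) stand 3 mm beyond the panel's two x ends; thin_stop and thick_stop stand on the base plate at its two y sides. Rails and stops all have their tops 32 mm above the table.
- panel_top (a point): Centre of the top face of the display panel: a black plate with a dark blue-grey screen, 96 mm along the jig's x, 72 mm along the jig's y, 12 mm thick. It slides only straight up and down and its springs hold it up, its top 40 mm above the table (8 mm proud of the rails and stops). Axes as the jig's.
- panel (a joint): How far the panel is pressed down, m: 0 = up (as it starts), 0.008 = against its hard stop, flush with rails and stops. The springs need about 4 N to begin and 9 N at flush, and push it up again when it is let go. More than 70 N on it would crack it.
- thin_stop: The thinner aluminium side stop, 90 (x) x 18 (y) x 22 mm high, origin at the centre of its underside on the base plate (10 mm above the table), axes as the jig's. It stands at y = +57 or -57 mm in the jig's frame. The gap between it and the panel is 12 mm wide (centre line 42 mm from the jig's middle), open at the top and both ends, with the base plate as floor: the spacer fits here.
- thick_stop: The thicker aluminium side stop, of the same look, 90 x 34 x 22 mm high, origin at the centre of its underside on the base plate, on the other side of the panel at y = -57 or +57 mm in the jig's frame. The gap between it and the panel is only 4 mm: too narrow for the spacer.
- spacer_center (a point): Centre of the loose spacer, half-way up (32 mm above its foot; 64 mm tall in all, about 60 g), z up. White blade 44 mm long (x) x 9 mm thick (y) x 34 mm high whose lowest 4 mm narrow to 7 mm thick; on top of it an orange grip 30 (x) x 16 (y) x 30 mm high. The same either way round. When it stands in a gap its top is 74 mm above the table. It starts upright in the wooden stand.
- stand: Wooden spacer stand, fixed, 70 (x) x 60 (y) x 30 mm high, origin at the centre of its underside on the table. The spacer stands loosely in its slot (50 along x, 11 mm wide, floor 6 mm above the table), so that the grip begins 40 mm and ends 70 mm above the table.
- cap_top (a point): Centre of the flat top (20 mm across) of the red glue-bottle cap, 26 mm across and 26 mm high, on a white bottle 42 mm in diameter in a fixed, weighted 70 mm square steel foot. 112 mm above the table when the cap is fully up, 100 mm when home.
- cap (a joint): How far the cap is pushed down on its bottle, m: it starts between 0 and 0.003, 0.012 = fully home. It slides straight down with about 5 N of detent friction and stays where it is left.
- lens: Loose black camera lens standing on the table, 62 mm in diameter, 40 mm high, origin at the centre of its underside. Leave it alone.
- flask: Loose glass jar with a red lid, 52 mm in diameter, 90 mm high, origin at the centre of its underside. Leave it alone.
- screwdriver: Loose screwdriver lying on the table, 150 mm long along its own x, between robot and jig. Leave it alone.
Things that resemble listed ones, but are neither listed nor needed, are in the scene too. Leave any turquoise look-alike of the part that bears cap_top alone.

How it is judged:
On the way, in this order (a step that is already met when the one before it is completed fails the run):
1. the red cap is pushed fully home (value of joint cap above 0.0105 m), for 0.2 s.
2. the spacer stands on the base plate in the wide gap, alongside the panel, let go (z of spacer_center in the frame of jig between 0.037 and 0.0455 m and x of spacer_center in the frame of jig between -0.027 and 0.027 m and (y of spacer_center in the frame of jig between 0.035 and 0.051 m or y of spacer_center in the frame of jig between -0.051 and -0.035 m) and horizontal distance between spacer_center and thin_stop below 0.035 m and angle between spacer_center's own z axis and vertical below 0.25 rad and contact force between the fingers and spacer below 0.2 N), for 0.2 s.
At the end, for the whole second after the job is handed in: Cap home within 1.5 mm; spacer down on the base plate (4 mm) in the wide gap, upright within 14 degrees, within 27 mm of the panel's mid-length, not touched by the fingers; panel within 1.5 mm of flush, pressed by the fingers with over 5 N to the last (all of step 2 and value of joint cap above 0.0105 m and value of joint panel above 0.0065 m and contact force between the fingers and panel above 5 N); the arm keeps its last pose, push and grip.
It fails at once if the lens, jar or screwdriver is shifted by more than 30 mm or knocked over (distance of any of lens, flask, screwdriver from where it was at the start of the episode above 0.03 m or angle between any of lens, flask's own z axis and vertical above 0.5 rad).
It fails at once if the panel is pressed with more than 70 N (it would crack) (contact force between any of the arm, the fingers and panel above 70 N).
It also fails if it takes over 61 s, if anything falls off the work surface, if the arm or the gripper's body presses on something with over 40 N, if the wrist force passes 120 N, or if a joint passes its speed limit or range.

## Working session

There is one attempt and no reset: what is moved stays moved. The work goes in short steps, Python scripts to look and compute and a tool call to move; the robot and the scene stay as the last step left them, time stands still between calls to the robot, and variables do not carry over. Pictures are saved under pics/ and viewed, about 8 in all and at most 12, crops included, and the job is handed in when it is done.

Besides the shell and the picture viewer there is one more tool, called as name(argument=value, ...) on one line, values as JSON. step_arm: Moves the arm, as the interface text tells. Its arguments: {"type":"object","properties":{"rows":{"type":"array","items":{"type":"array","items":{"type":"number"}}},"claw":{"type":"number"},"newtons":{"type":"number"}},"required":["rows"]}

```bash
mkdir -p pics; ls
cat > h.py <<'E'
import numpy as np, cv2
from scipy.spatial.transform import Rotation as R
from plant import manip
def rot(q): return R.from_quat([q[1],q[2],q[3],q[0]]).as_matrix()
def shot(name):
    s=manip.sense(); im,d=manip.camera(name); p=manip.camera_params(name)
    if name=="wrist":
        T=np.eye(4);T[:3,:3]=rot(s["orientation"]);T[:3,3]=s["ee_pos"];E=T@np.array(p["tool_from_camera"])
    else: E=np.array(p["extrinsics"])
    return im,d,np.array(p["intrinsics"]),E,p
def ray(K,E,u,v):
    d=np.array([(u-K[0,2])/K[0,0],-(v-K[1,2])/K[1,1],-1.0]);return E[:3,3],E[:3,:3]@d
def onplane(K,E,u,v,z):
    o,d=ray(K,E,u,v);return o+d*(z-o[2])/d[2]
def cloud(d,K,E):
    v,u=np.mgrid[:d.shape[0],:d.shape[1]]
    P=np.stack([(u-K[0,2])/K[0,0]*d,-(v-K[1,2])/K[1,1]*d,-d],-1)
    return P@E[:3,:3].T+E[:3,3]
def save(n,im): cv2.imwrite("pics/"+n,cv2.cvtColor(im,cv2.COLOR_RGB2BGR))
E
python3 - <<'E'
from h import *
for n in("top","side"):
    im,d,K,E,p=shot(n); save(n+"0.png",im); np.savez(n+"0.npz",im=im,d=d,K=K,E=E); print(n,K.round(1).tolist(),E.round(3).tolist(),[k for k in p],p.get("distortion"))
s=manip.sense();print(s["ee_pos"],rot(s["orientation"]).round(3),s["ft_force"],manip.grip_point_offset)
E
```

```text
pics
top [[357.2, 0.0, 254.6], [0.0, 357.2, 186.8], [0.0, 0.0, 1.0]] [[-0.056, 0.978, -0.198, 0.354], [-0.998, -0.056, 0.006, -0.01], [-0.005, 0.199, 0.98, 1.037], [0.0, 0.0, 0.0, 1.0]] ['intrinsics', 'extrinsics'] None
side [[423.7, 0.0, 251.2], [0.0, 423.7, 193.7], [0.0, 0.0, 1.0]] [[-0.948, 0.166, -0.272, 0.291], [-0.319, -0.524, 0.79, 0.651], [-0.012, 0.835, 0.55, 0.582], [0.0, 0.0, 0.0, 1.0]] ['intrinsics', 'extrinsics'] None
[ 0.26246658 -0.56670948  0.2218927 ] [[ 0.42  -0.001  0.907]
 [-0.907  0.001  0.42 ]
 [-0.001 -1.    -0.   ]] [ 0.36799294  0.23086238 -0.57166147] -0.0187
```

View pics/top0.png

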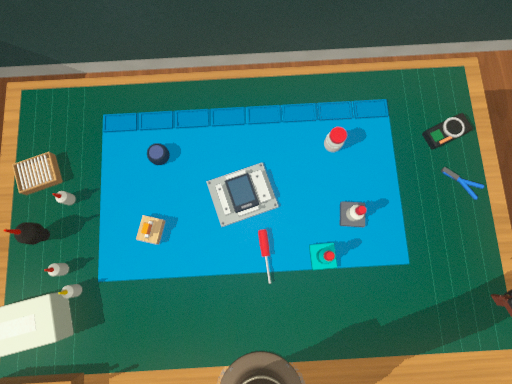

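View pics/side0.png

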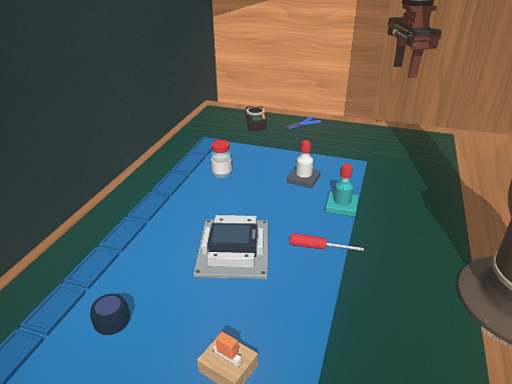

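Top view: the spacer stand is at (151,230), the jig at (242,194), the lens at (158,154), the jar at (336,138) and the screwdriver at (265,255). There are two cap candidates: (358,212), on a white bottle with a grey steel foot, which fits the description, and (330,256), on a turquoise bottle and foot, which is the look-alike. I'll confirm with one enlarged crop.

Run:
```python
from h import *
t=np.load("top0.npz");s=np.load("side0.npz")
def crop(im,x,y,w,h,W=400,H=300): return cv2.resize(im[y:y+h,x:x+w],(W,H),interpolation=cv2.INTER_CUBIC)
a=crop(t["im"],300,185,100,75);b=crop(t["im"],196,155,100,75);c=crop(t["im"],110,195,80,60);d=crop(s["im"],270,130,120,90)
save("crop1.png",np.vstack([np.hstack([a,b]),np.hstack([c,d])]))
for n,z in(("top",t),("side",s)):
    im,K,E=z["im"],z["K"],z["E"];hsv=cv2.cvtColor(im,cv2.COLOR_RGB2HSV);P=cloud(z["d"],K,E)
    red=((hsv[...,0]<6)|(hsv[...,0]>174))&(hsv[...,1]>150)&(hsv[...,2]>90)
    org=(hsv[...,0]>=6)&(hsv[...,0]<16)&(hsv[...,1]>180)&(hsv[...,2]>150)
    for nm,m in(("red",red),("org",org)):
        k,l,st,ce=cv2.connectedComponentsWithStats(m.astype(np.uint8))
        for i in range(1,k):
            if st[i,4]>25:
                q=P[l==i];q=q[np.abs(q[:,2])<.2]
                if len(q): print(n,nm,st[i],ce[i].round(1),np.median(q,0).round(3),"zmax",np.percentile(q[:,2],95).round(3),q[q[:,2]>np.percentile(q[:,2],95)-.004].mean(0).round(3))
```

```text
top red [330 127  17  16 205] [337.8 134.8] [ 0.68  -0.256  0.09 ] zmax 0.093 [ 0.682 -0.256  0.091]
top red [356 206  10   9  69] [360.6 210. ] [ 0.464 -0.289  0.109] zmax 0.112 [ 0.467 -0.292  0.111]
top red [  4 229  17   6  55] [ 14.3 231.1] [0.458 0.595 0.132] zmax 0.161 [0.458 0.598 0.163]
top red [259 230  10  26 200] [263.6 242.3] [ 0.4   -0.033  0.024] zmax 0.028 [ 0.401 -0.032  0.026]
top red [324 252  10   8  67] [328.7 255.6] [ 0.352 -0.194  0.113] zmax 0.116 [ 0.353 -0.195  0.114]
side red [212 140  17  13 190] [220.1 146. ] [ 0.682 -0.243  0.09 ] zmax 0.092 [ 0.684 -0.251  0.091]
side red [301 140  10  13 112] [305.5 146.4] [ 0.469 -0.282  0.101] zmax 0.111 [ 0.47  -0.288  0.11 ]
side red [341 164  11  14 130] [345.8 170.7] [ 0.357 -0.187  0.105] zmax 0.114 [ 0.357 -0.191  0.113]
side red [290 234  36  15 397] [307.5 240.8] [ 0.402 -0.023  0.022] zmax 0.027 [ 0.403 -0.028  0.025]
```

View pics/crop1.png

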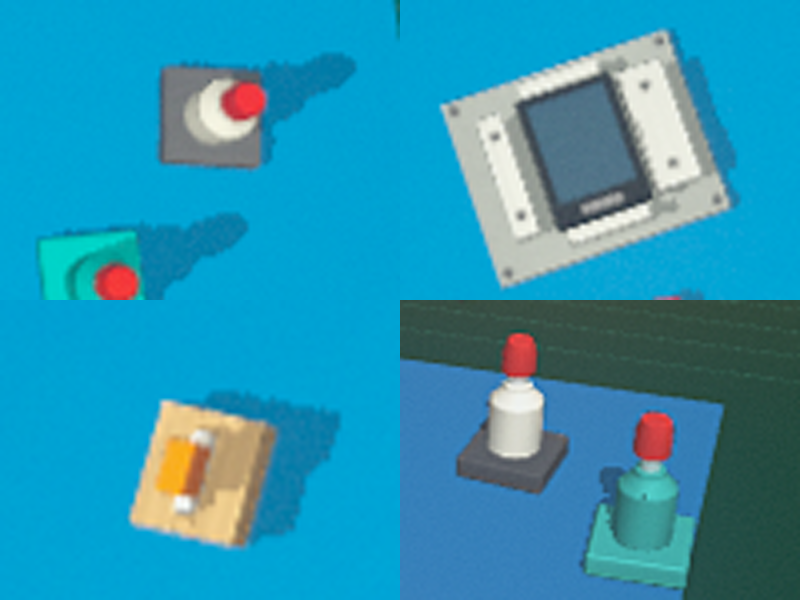

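The crop confirms the target: the cap of the white bottle on the dark grey foot (top px 360,210), at about (0.468,-0.290), z 0.111. The turquoise one stays untouched. The thin stop is on the left (crop 510,175), which is the world +y side. Next I'll get the jig, spacer and cap poses.

Run:
```python
from h import *
t=np.load("top0.npz");s=np.load("side0.npz");K,E=t["K"],t["E"]
hsv=cv2.cvtColor(t["im"],cv2.COLOR_RGB2HSV)
print(hsv[225:237,140:160:2,:][::3].tolist())
C=[onplane(K,E,u,v,.01) for u,v in((207.3,181.3),(261.5,163),(279.7,207),(221.5,226.7))]
C=np.array(C);print(C.round(3),C.mean(0).round(4),np.linalg.norm(np.roll(C,-1,0)-C,axis=1).round(3))
# plate mask by min area rect: not-blue within region, depth 5..45mm
for n,z in(("top",t),("side",s)):
    P=cloud(z["d"],z["K"],z["E"]);h=cv2.cvtColor(z["im"],cv2.COLOR_RGB2HSV)
    m=(abs(P[...,0]-.53)<.12)&(abs(P[...,1]-.02)<.125)&(P[...,2]>.004)&((h[...,1]<120)|(P[...,2]>.02))
    q=P[m][:,:2].astype(np.float32);print(n,len(q),cv2.minAreaRect(q))
    pm=(abs(P[...,0]-.53)<.1)&(abs(P[...,1]-.02)<.1)&(P[...,2]>.034)
    q=P[pm][:,:2].astype(np.float32);print(" panel",len(q),cv2.minAreaRect(q),P[pm][:,2].mean())
    cap=(abs(P[...,0]-.467)<.03)&(abs(P[...,1]+.29)<.03)&(P[...,2]>.104)
    print(" cap",P[cap].mean(0),cv2.minEnclosingCircle(P[cap][:,:2].astype(np.float32)))
    x,y=onplane(t["K"],t["E"],149,229,.06)[:2]
    g=(abs(P[...,0]-x)<.06)&(abs(P[...,1]-y)<.06)&(P[...,2]>.055)
    q=P[g][:,:2].astype(np.float32);print(" grip",x,y,len(q),P[g].mean(0),P[g][:,2].max(),cv2.minAreaRect(q))
    g=(abs(P[...,0]-x)<.06)&(abs(P[...,1]-y)<.06)&(P[...,2]>.012)
    print(" stand",cv2.minAreaRect(P[g][:,:2].astype(np.float32)))
```

```text
[[[19, 85, 225], [19, 105, 214], [19, 216, 249], [20, 225, 249], [17, 214, 236], [9, 157, 164], [16, 63, 169], [18, 105, 185], [18, 102, 190], [18, 102, 188]], [[20, 103, 231], [19, 189, 246], [20, 218, 249], [19, 213, 249], [12, 175, 184], [9, 159, 164], [18, 95, 186], [18, 104, 184], [18, 107, 189], [18, 104, 189]], [[19, 105, 231], [20, 217, 249], [20, 222, 249], [19, 222, 249], [10, 165, 165], [11, 98, 151], [18, 105, 183], [18, 103, 189], [18, 102, 188], [19, 101, 192]], [[20, 103, 237], [19, 107, 231], [19, 120, 241], [14, 35, 233], [12, 81, 177], [18, 98, 187], [18, 104, 184], [20, 101, 239], [20, 106, 235], [20, 104, 225]]]
[[ 0.587  0.121  0.01 ]
 [ 0.633 -0.041  0.01 ]
 [ 0.498 -0.086  0.01 ]
 [ 0.451  0.084  0.01 ]] [0.5424 0.0195 0.01  ] [0.169 0.142 0.177 0.141]
top 2931 ((0.5088841915130615, 0.011648967862129211), (0.21668937802314758, 0.17614711821079254), 15.905930519104004)
 panel 950 ((0.5460127592086792, 0.018175147473812103), (0.1191440001130104, 0.13867631554603577), 17.155475616455078) 0.03984788542211867
 cap [ 0.46724067 -0.29132011  0.109525  ] ((0.4672005474
[... 363 characters left out ...]
25732422)
side 4247 ((0.511055052280426, 0.012977264821529388), (0.2200387716293335, 0.17949815094470978), 16.632291793823242)
 panel 1263 ((0.5470714569091797, 0.022258281707763672), (0.1188896894454956, 0.13796712458133698), 14.261894226074219) 0.04012832615928587
 cap [ 0.46933    -0.28708291  0.1089408 ] ((0.4709866940975189, -0.28862205147743225), 0.011838823556900024)
 grip 0.4514059649341031 0.27768082294778423 326 [0.4555202  0.29156921 0.06704771] 0.07281198690311186 ((0.4566355347633362, 0.28890880942344666), (0.01707480475306511, 0.02967195026576519), 74.38124084472656)
 stand ((0.4569278657436371, 0.28867706656455994), (0.06102871522307396, 0.0717129185795784), 74.13693237304688)
```

step_arm(rows=[[-1.37,0,2.52,0,0,0],[-1.37,0,2.52,0,0,0],[-1.37,0,2.52,0,0,0],[-1.37,0,2.52,0,0,0],[-1.37,0,2.52,0,0,0],[-1.37,0,2.52,0,0,0],[-1.37,0,2.52,0,0,0],[-1.37,0,2.52,0,0,0],[-1.37,0,2.52,0,0,0],[-1.37,0,2.52,0,0,0],[-1.37,0,2.52,0,0,0],[-1.37,0,2.52,0,0,0],[0,2,0,0,0,0],[0,2,0,0,0,0],[0,0,0,0,0,0],[0,0,0,0,0,0]], claw=0, newtons=40)

```text
clock: 2.1
ee_pos: [0.4682, -0.291, 0.1831]
orientation: [0.596, -0.596, 0.381, -0.381]
ft_force: [-0.4, -0.1, 0.0]
gripper_width: 0.003
```

step_arm(rows=[[0,2.2,0,0,0,0],[0,2.2,0,0,0,0],[0,2.0,0,0,0,0],[0,0.5,0,0,0,0],[0,0.3,0,0,0,0],[0,0.3,0,0,0,0],[0,0.3,0,0,0,0],[0,0.2,0,0,0,0],[0,0,0,0,0,0]])

```text
clock: 3.22
ee_pos: [0.4686, -0.2912, 0.1034]
orientation: [0.596, -0.596, 0.38, -0.381]
ft_force: [-0.7, -0.9, 3.9]
gripper_width: 0.005
```

step_arm(rows=[[0,0.2,0,0,0,0],[0,0.2,0,0,0,0],[0,0.1,0,0,0,0],[0,0,0,0,0,0]])

```text
clock: 3.72
ee_pos: [0.4688, -0.2913, 0.1002]
orientation: [-0.596, 0.596, -0.38, 0.382]
ft_force: [-5.2, 2.5, 22.4]
gripper_width: 0.002
```

step_arm(rows=[[0,0.05,0,0,0,0],[0,0,0,0,0,0],[0,0,0,0,0,0]])

```text
clock: 4.1
ee_pos: [0.4688, -0.2913, 0.1001]
orientation: [-0.596, 0.596, -0.38, 0.382]
ft_force: [-6.7, 3.4, 26.8]
gripper_width: 0.008
```

Cap is home: the fingertips stopped at z 0.100 m with the force rising to 27 N. Now over to the spacer.

step_arm(rows=[[0,-4.5,0,0,0,0],[0,-4.5,0,0,0,0],[-3.32,0,1.45,0,0,0],[-3.32,0,1.45,0,0,0],[-3.32,0,1.45,0,0,0],[-3.32,0,1.45,0,0,0],[-3.32,0,1.45,0,0,0],[-3.32,0,1.45,0,0,0],[-3.32,0,1.45,0,0,0],[-3.32,0,1.45,0,0,0],[-3.32,0,1.45,0,0,0],[-3.32,0,1.45,0,0,0],[-3.32,0,1.45,0,0,0],[-3.32,0,1.45,0,0,0],[-3.32,0,1.45,0,0,0],[-3.32,0,1.45,0,0,0],[-3.32,0,1.45,0,0,0],[-3.32,0,1.45,0,0,0]], claw=1)

```text
clock: 6.35
ee_pos: [0.455, 0.2897, 0.187]
orientation: [-0.596, 0.596, -0.381, 0.381]
ft_force: [0.2, -0.1, 0.2]
gripper_width: 1.003
```

step_arm(rows=[[0,0,0,0,0.117,0],[0,0,0,0,0.117,0],[0,0,0,0,0.117,0],[0,0,0,0,0.117,0],[0,0,0,0,0.117,0],[0,0,0,0,0.117,0],[0,0,0,0,0,0],[0,0,0,0,0,0]])

```text
clock: 7.35
ee_pos: [0.4551, 0.2887, 0.1871]
orientation: [-0.429, 0.429, -0.562, 0.562]
ft_force: [-0.5, 0.3, 0.6]
gripper_width: 0.998
```

```bash
cat > w.py <<'E'
from h import *
def sp(n):
    s=manip.sense();print(s["clock"],s["ee_pos"].round(4),rot(s["orientation"]).round(3).tolist(),s["ft_force"].round(1))
    im,d,K,E,_=shot("wrist");save(n+".png",im);np.savez(n+".npz",im=im,d=d,K=K,E=E)
    return s,im,d,K,E
E
python3 - <<'E'
from w import *
s,im,d,K,E=sp("wr1")
P=cloud(d,K,E);h=cv2.cvtColor(im,cv2.COLOR_RGB2HSV)
m=(h[...,0]<24)&(h[...,1]>140)&(P[...,2]>.062)&(P[...,2]<.08)&(abs(P[...,0]-.456)<.05)&(abs(P[...,1]-.287)<.05)
q=P[m];r=cv2.minAreaRect(q[:,:2].astype(np.float32));print(len(q),q.mean(0),r)
v,u=np.nonzero(m);print(u.min(),u.max(),v.min(),v.max())
c=np.array(list(r[0])+[.07]);dl=c-s["ee_pos"];print("tool-axes delta cm",(rot(s["orientation"]).T@dl*100).round(2))
E
```

```text
7.35 [0.4551 0.2887 0.1871] [[-0.262, -0.0, 0.965], [-0.965, -0.0, -0.262], [0.0, -1.0, -0.0]] [-0.5  0.3  0.6]
402 [0.45716341 0.28642513 0.06953677] ((0.45606839656829834, 0.2865202724933624), (0.015074038878083229, 0.02904203161597252), 74.48640441894531)
247 261 168 195
tool-axes delta cm [ 0.18 11.71  0.15]
```

View pics/wr1.png

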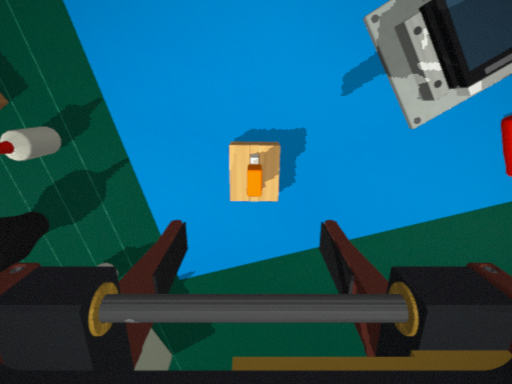

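Wrist view: the stand lies square to the jaws at (254,170), with the orange grip at px (247-261, 168-195). Its height and size match what was given. Descending to grip it.

step_arm(rows=[[0.18,0,0.15,0,0,0],[0,4,0,0,0,0],[0,4,0,0,0,0],[0,3,0,0,0,0],[0,2,0,0,0,0],[0,1.1,0,0,0,0],[0,0,0,0,0,0],[0,0,0,0,0,0]])

```text
clock: 8.4
ee_pos: [0.4567, 0.2869, 0.0469]
orientation: [-0.429, 0.428, -0.562, 0.562]
ft_force: [-0.4, 0.1, -0.4]
gripper_width: 0.997
```

step_arm(rows=[[0,0,0,0,0,0],[0,0,0,0,0,0],[0,0,0,0,0,0],[0,0,0,0,0,0],[0,0,0,0,0,0],[0,0,0,0,0,0],[0,0,0,0,0,0]], claw=0, newtons=20)

```text
clock: 9.28
ee_pos: [0.4562, 0.2866, 0.0461]
orientation: [-0.429, 0.429, -0.562, 0.562]
ft_force: [0.5, 0.5, 0.6]
gripper_width: 0.243
```

step_arm(rows=[[0,-2,0,0,0,0],[0,-3,0,0,0,0],[0,-3,0,0,0,0],[0,-3,0,0,0,0],[0,-3,0,0,0,0],[0,0,0,0,0,0]])

```text
clock: 10.02
ee_pos: [0.4572, 0.2873, 0.1881]
orientation: [-0.43, 0.427, -0.562, 0.563]
ft_force: [0.4, -0.2, -1.3]
gripper_width: 0.182
```

step_arm(rows=[[2.75,0,1.84,0,0,0],[2.75,0,1.84,0,0,0],[2.75,0,1.84,0,0,0],[2.75,0,1.84,0,0,0],[2.75,0,1.84,0,0,0],[0,0,0,0,-0.107,0],[0,0,0,0,-0.107,0],[0,0,0,0,-0.107,0],[0,0,0,0,-0.107,0],[0,0,0,0,-0.107,0],[0,0,0,0,0,0],[0,0,0,0,0,0],[0,0,0,0,0,0]])

```text
clock: 11.65
ee_pos: [0.5083, 0.1295, 0.1858]
orientation: [-0.562, 0.562, -0.429, 0.429]
ft_force: [-0.7, 0.3, -0.9]
gripper_width: 0.178
```

Run:
```python
from w import *
s,im,d,K,E=sp("wr2")
print(E.round(3).tolist())
P=cloud(d,K,E);print("z at panel",np.median(P[(P[...,2]>.035)&(P[...,2]<.045)],0))
m=((P[...,2]>.004)&(P[...,2]<.05)).astype(np.uint8)
```

```text
11.65 [0.5083 0.1295 0.1858] [[0.262, -0.0, 0.965], [-0.965, -0.0, 0.262], [0.0, -1.0, -0.0]] [-0.7  0.3 -0.9]
[[0.262, 0.919, 0.295, 0.59], [-0.965, 0.249, 0.08, 0.151], [0.0, -0.306, 0.952, 0.348], [0.0, 0.0, 0.0, 1.0]]
z at panel [0.54988611 0.024453   0.04023491]
```

View pics/wr2.png

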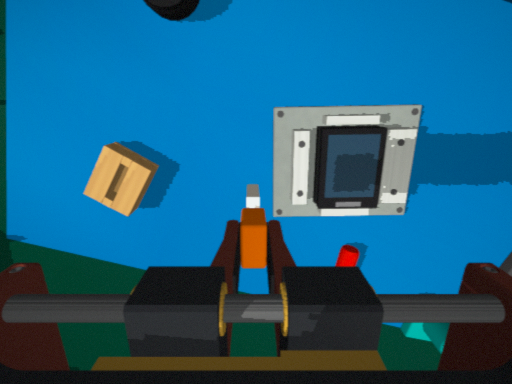

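Wrist view: the jig is nearly square to the tool, with plate corners (273,107), (421,105), (405,217) and (273,217). The thin stop is at (302,167) with the wide gap just right of it (about 313), and the held spacer is at (253,225). Now measuring these precisely.

```bash
cat > jig.py <<'E'
from h import *
def rect(m,K,E,z):
    c=max(cv2.findContours(m.astype(np.uint8),cv2.RETR_EXTERNAL,cv2.CHAIN_APPROX_NONE)[0],key=cv2.contourArea)
    c=c[:,0,:].astype(float); q=np.array([onplane(K,E,u,v,z)[:2] for u,v in c]).astype(np.float32)
    (cx,cy),(w,h),a=cv2.minAreaRect(q);return (round(cx,4),round(cy,4)),(round(w,4),round(h,4)),round(a,2)
def inpoly(m,x0,y0,x1,y1):
    o=np.zeros(m.shape,bool);o[y0:y1,x0:x1]=m[y0:y1,x0:x1];return o
E
python3 - <<'E'
from jig import *
z=np.load("wr2.npz");im,K,E=z["im"],z["K"],z["E"];h=cv2.cvtColor(im,cv2.COLOR_RGB2HSV)
S,V=h[...,1].astype(int),h[...,2].astype(int)
plate=inpoly((S<110),265,98,430,224)
print("plate",rect(plate,K,E,.01))
print("panel",rect(inpoly(V<75,305,118,392,213),K,E,.04))
print("dark row167",[(u,V[167,u]) for u in range(288,322)])
print("thin",rect(inpoly((V>185)&(S<40),290,125,314,210),K,E,.032))
print("V ths",V[150,395:420].tolist())
print("thick",rect(inpoly((V>185)&(S<40),378,125,420,210),K,E,.032))
# spacer: blade white top (z = TCP -.04+.034)
tz=.1858-.006
print("blade",rect(inpoly((S<60)&(V>140),240,180,268,212),K,E,tz))
zt=.1858+.024
print("grip",rect(inpoly((h[...,0]<20)&(S>150)&(V>120),238,205,270,270),K,E,zt))
for v in (188,195,205,): print(v,[int(x) for x in V[v,240:268]])
E
```

```text
plate ((0.5459, 0.0221), (0.1415, 0.1757), 16.33)
panel ((0.5466, 0.0255), (0.0976, 0.0781), 16.18)
dark row167 [(288, np.int64(169)), (289, np.int64(166)), (290, np.int64(159)), (291, np.int64(149)), (292, np.int64(144)), (293, np.int64(197)), (294, np.int64(227)), (295, np.int64(228)), (296, np.int64(229)), (297, np.int64(227)), (298, np.int64(226)), (299, np.int64(227)), (300, np.int64(230)), (301, np.int64(232)), (302, np.int64(232)), (303, np.int64(233)), (304, np.int64(232)), (305, np.int64(228)), (306, np.int64(229)), (307, np.int64(222)), (308, np.int64(184)), (309, np.int64(126)), (310, np.int64(118)), (311, np.int64(117)), (312, np.int64(117)), (313, np.int64(114)), (314, np.int64(87)), (315, np.int64(37)), (316, np.int64(25)), (317, np.int64(30)), (318, np.int64(29)), (319, np.int64(20)), (320, np.int64(29)), (321, np.int64(33))]
thin ((0.5298, 0.0766), (0.0891, 0.0181), 16.14)
V ths [153, 155, 158, 156, 158, 157, 156, 156, 153, 155, 154, 156, 160, 157, 157, 156, 155, 158, 150, 134, 135, 133, 131, 134, 134]
thick ((0.5995, -0.023), (0.0105, 0.0306), 17.79)
blade ((0.5287, 0.1349), (0.0077, 0.0086), 15.18)
grip ((0.5179, 0.1313), (0.0365, 0.0146), 15.17)
188 [200, 199, 199, 199, 198, 196, 168, 124, 123, 120, 121, 121, 121, 121, 123, 121, 124, 118, 147, 183, 198, 199, 198, 199, 199, 201, 199, 199]
195 [197, 197, 197, 198, 199, 195, 162, 118, 124, 123, 122, 125, 120, 125, 123, 122, 121, 121, 120, 163, 195, 200, 198, 199, 201, 197, 200, 196]
205 [199, 197, 199, 198, 198, 202, 229, 240, 243, 243, 243, 243, 243, 243, 241, 231, 229, 238, 236, 225, 205, 199, 200, 199, 200, 197, 198, 198]
```

The thin stop measures 89.1 x 18.1 mm, against 90 x 18 given. Centre (0.5298,0.0766), yaw 16.2°, agrees with the plate to under 1 mm. Moving above the gap to a low hover and checking from near.

step_arm(rows=[[0,0,0,0,-0.0175,0],[2.4,0,0.2,0,0,0],[2.4,0,0.2,0,0,0],[2.37,0,0.21,0,0,0],[0,3,0,0,0,0],[0,3,0,0,0,0],[0,3,0,0,0,0],[0,0,0,0,0,0],[0,0,0,0,0,0],[0,0,0,0,0,0]])

```text
clock: 12.95
ee_pos: [0.5354, 0.0627, 0.0975]
orientation: [0.566, -0.565, 0.424, -0.425]
ft_force: [-0.6, 0.0, 0.1]
gripper_width: 0.18
```

Run:
```python
from w import *
s,im,d,K,E=sp("wr3")
save("wr3c.png",cv2.resize(im[90:290,130:380],(800,640))[:600])
```

```text
12.95 [0.5354 0.0627 0.0975] [[0.281, 0.002, 0.96], [-0.96, 0.0, 0.281], [0.0, -1.0, 0.002]] [-0.6  0.   0.1]
```

View pics/wr3c.png

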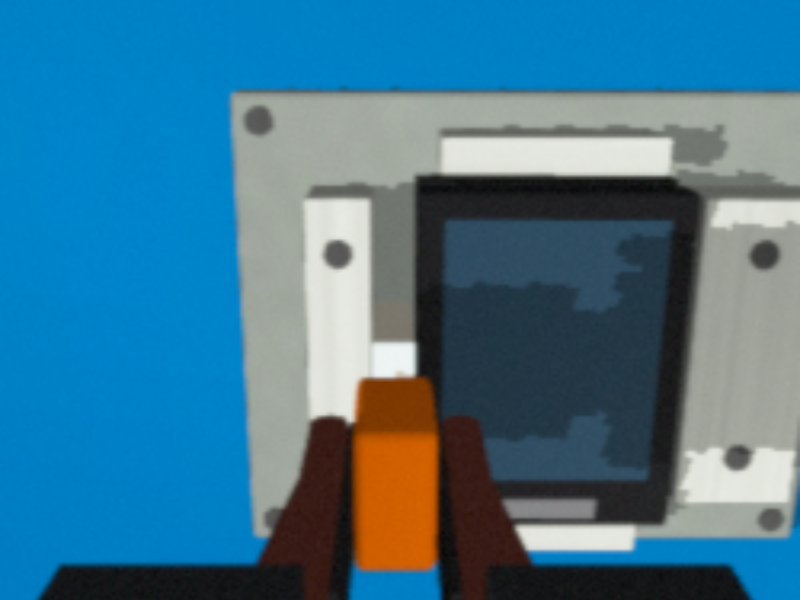

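Run:
```python
from jig import *
z=np.load("wr3.npz");im,K,E=z["im"],z["K"],z["E"];h=cv2.cvtColor(im,cv2.COLOR_RGB2HSV)
S,V=h[...,1].astype(int),h[...,2].astype(int)
T=np.array([.5354,.0627]);y=np.radians(16.2);ex=np.array([.281,-.960]);ez=np.array([.960,.281])
def lat(u,v,zz): q=onplane(K,E,u,v,zz)[:2]-T; return (q@ex*1000).round(1),(q@ez*1000).round(1)
for v in(204,206): print(V[v,238:266].tolist(),S[v,238:266].tolist())
sx=250/800;sy=200/640
P=lambda a,b:(130+a*sx,90+b*sy)
print("blade top z",[lat(*P(a,365),.0975-.006) for a in(372,416)])
print("blade body/foot front z?",[lat(*P(a,325),.0975-.03) for a in(375,414)])
print("stop edge",[lat(*P(a,b),.032) for a,b in((371,200),(371,400),(304,200),(307,400))])
print("panel edge",[lat(*P(416,b),.04) for b in(190,360)], "panel xends",lat(*P(416,178),.04),lat(*P(470,522),.04))
print("stop far end",lat(*P(335,198),.032))
print("thin",rect(inpoly((V>185)&(S<40),222,150,247,222),K,E,.032))
```

```text
[233, 233, 233, 229, 228, 228, 228, 212, 224, 241, 243, 244, 243, 243, 244, 243, 243, 243, 244, 243, 240, 198, 87, 30, 21, 26, 24, 22] [8, 8, 9, 8, 8, 8, 9, 11, 6, 6, 6, 6, 6, 6, 6, 5, 6, 5, 5, 6, 6, 13, 15, 43, 36, 20, 11, 46]
[232, 232, 233, 231, 229, 228, 228, 213, 223, 241, 243, 243, 243, 244, 242, 228, 212, 212, 226, 239, 236, 189, 81, 28, 19, 21, 27, 21] [9, 9, 9, 9, 8, 8, 8, 11, 6, 5, 5, 5, 5, 6, 5, 4, 22, 23, 5, 5, 4, 9, 16, 27, 67, 36, 19, 49]
blade top z [(np.float64(-3.9), np.float64(19.3)), (np.float64(5.2), np.float64(19.3))]
blade body/foot front z? [(np.float64(-3.7), np.float64(20.0)), (np.float64(5.3), np.float64(20.0))]
stop edge [(np.float64(-5.3), np.float64(42.8)), (np.float64(-5.8), np.float64(-14.0)), (np.float64(-22.9), np.float64(42.8)), (np.float64(-23.8), np.float64(-14.0))]
panel edge [(np.float64(6.3), np.float64(46.8)), (np.float64(6.6), np.float64(1.0))] panel xends (np.float64(6.3), np.float64(49.8)) (np.float64(22.4), np.float64(-48.3))
stop far end (np.float64(-14.7), np.float64(43.4))
thin ((0.5425, 0.0801), (0.0632, 0.0183), 16.15)
```

The near check puts the blade centre at +0.6 mm and the gap centre at +0.4 mm laterally, so it lines up to about 0.2 mm. Lowering.

step_arm(rows=[[0,1.2,0,0,0,0],[0,1.0,0,0,0,0],[0,0.8,0,0,0,0],[0,0.6,0,0,0,0],[0,0.5,0,0,0,0],[0,0.3,0,0,0,0],[0,0,0,0,0,0]])

```text
clock: 13.88
ee_pos: [0.5365, 0.0637, 0.0546]
orientation: [0.567, -0.565, 0.423, -0.425]
ft_force: [-4.6, 1.3, 19.5]
gripper_width: 0.179
```

Run:
```python
from w import *
s,im,d,K,E=sp("wr4")
P=cloud(d,K,E);h=cv2.cvtColor(im,cv2.COLOR_RGB2HSV)
m=(h[...,0]<20)&(h[...,1]>150)&(h[...,2]>100)&(P[...,2]>.04)&(P[...,2]<.11)
q=P[m];print(len(q),np.percentile(q[:,2],[50,90,95,99]))
T=np.load("wr3.npz");P3=cloud(T["d"],T["K"],T["E"]);h=cv2.cvtColor(T["im"],cv2.COLOR_RGB2HSV)
m3=(h[...,0]<20)&(h[...,1]>150)&(h[...,2]>100)&(P3[...,2]>.06)&(P3[...,2]<.15);print("top rel TCP hover",np.percentile(P3[m3][:,2],[50,95])-.0975)
b=(P[...,2]>.038)&(h[...,1]>=0);w=(P[195:215,244:262]);print(w[::4,::3,2].round(3))
panel=P[130:200,290:330];print("panel z",np.median(panel[...,2]))
im2,d2,K2,E2,_=shot("side");P2=cloud(d2,K2,E2);h2=cv2.cvtColor(im2,cv2.COLOR_RGB2HSV)
m2=(h2[...,0]<20)&(h2[...,1]>150)&(h2[...,2]>100)&(abs(P2[...,0]-.536)<.05)&(abs(P2[...,1]-.063)<.04)
print("side",m2.sum(),np.percentile(P2[m2][:,2],[2,50,98]) if m2.any() else 0)
save("side4.png",cv2.resize(im2[150:310,170:330],(640,640))[:600])
```

```text
13.875 [0.5365 0.0637 0.0546] [[0.281, 0.005, 0.96], [-0.96, 0.001, 0.281], [0.0, -1.0, 0.005]] [-4.6  1.3 19.5]
1567 [0.07364555 0.07461628 0.07493955 0.07558783]
top rel TCP hover [0.01596941 0.01717862]
[[0.032 0.031 0.03  0.03  0.03  0.01 ]
 [0.032 0.04  0.04  0.039 0.039 0.011]
 [0.032 0.043 0.044 0.044 0.044 0.044]
 [0.033 0.044 0.044 0.043 0.045 0.043]
 [0.032 0.045 0.045 0.044 0.044 0.01 ]]
panel z 0.03921751678108262
side 35 [0.04552001 0.04926421 0.06725647]
```

View pics/side4.png

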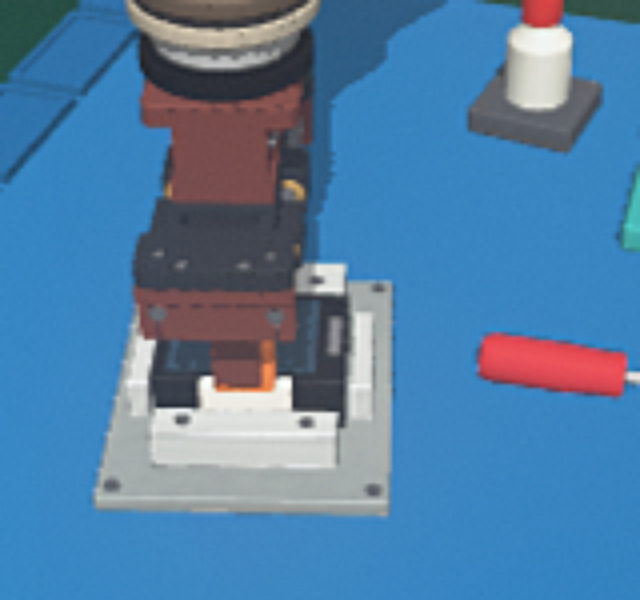

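Side view: the spacer blade is down in the wide gap between the thin stop (about 245,420) and the panel. Its measured top is 74 mm and blade top 44 mm, so it rests on the base plate; it had slid a little in the fingers. Releasing now.

step_arm(rows=[[0,-0.1,0,0,0,0],[0,0,0,0,0,0],[0,0,0,0,0,0],[0,0,0,0,0,0],[0,0,0,0,0,0],[0,0,0,0,0,0],[0,0,0,0,0,0]], claw=1)

```text
clock: 14.85
ee_pos: [0.5344, 0.0625, 0.0531]
orientation: [-0.566, 0.566, -0.424, 0.424]
ft_force: [-0.1, 1.1, 2.0]
gripper_width: 0.941
```

step_arm(rows=[[0,-3,0,0,0,0],[0,-4,0,0,0,0],[0,-4,0,0,0,0],[0,-2,0,0,0,0],[0,0,0,0,0,0],[0,0,0,0,0,0]])

```text
clock: 15.6
ee_pos: [0.5338, 0.0623, 0.1821]
orientation: [-0.565, 0.566, -0.424, 0.424]
ft_force: [-0.0, -0.0, 0.4]
gripper_width: 0.998
```

Run:
```python
from w import *
s,im,d,K,E=sp("wr5")
P=cloud(d,K,E);h=cv2.cvtColor(im,cv2.COLOR_RGB2HSV)
m=(h[...,0]<20)&(h[...,1]>150)&(h[...,2]>100)&(P[...,2]>.065)&(P[...,2]<.085)&(abs(P[...,0]-.535)<.05)&(abs(P[...,1]-.063)<.04)
q=P[m];r=cv2.minAreaRect(q[:,:2].astype(np.float32));print(len(q),np.percentile(q[:,2],[50,95]),r)
c=np.array([.5459,.0221]);a=np.radians(16.2);Rj=np.array([[np.cos(a),np.sin(a)],[-np.sin(a),np.cos(a)]])
print("in jig",Rj@(np.array(r[0])-c))
t=c+Rj.T@[0,-.010];D=np.r_[t,0.06]-s["ee_pos"];print("target",t,"tool cm",(rot(s["orientation"]).T@D*100).round(2))
```

```text
15.6 [0.5338 0.0623 0.1821] [[0.281, -0.001, 0.96], [-0.96, -0.0, 0.281], [-0.0, -1.0, -0.001]] [-0.  -0.   0.4]
419 [0.07390056 0.075007  ] ((0.53434157371521, 0.0628950223326683), (0.0291094109416008, 0.014623332768678665), 16.357694625854492)
in jig [0.00028196 0.0423999 ]
target [0.54868991 0.01249706] tool cm [ 5.2  12.21  0.04]
```

The spacer stands free at jig (0.3, 42.4) mm, top 74 mm, yaw 16.4°. Next the panel, with shut fingertips 10 mm to the far side of centre to keep clear of the spacer.

step_arm(rows=[[2.6,0,0,0,0,0],[2.6,0,0,0,0,0],[0,0,0,0,0,0],[0,0,0,0,0,0],[0,3,0,0,0,0],[0,3,0,0,0,0],[0,3,0,0,0,0],[0,2.5,0,0,0,0],[0,1.5,0,0,0,0],[0,0.7,0,0,0,0],[0,0,0,0,0,0]], claw=0, newtons=40)

```text
clock: 17.02
ee_pos: [0.5491, 0.0129, 0.0462]
orientation: [0.566, -0.566, 0.424, -0.424]
ft_force: [-0.3, -0.2, 0.0]
gripper_width: 0.007
```

step_arm(rows=[[0,0.3,0,0,0,0],[0,0.3,0,0,0,0],[0,0.2,0,0,0,0],[0,0.2,0,0,0,0],[0,0,0,0,0,0]])

```text
clock: 17.65
ee_pos: [0.5494, 0.0125, 0.0364]
orientation: [0.566, -0.566, 0.424, -0.424]
ft_force: [0.8, -0.1, 5.3]
gripper_width: 0.007
```

step_arm(rows=[[0,0.2,0,0,0,0],[0,0.2,0,0,0,0],[0,0.1,0,0,0,0],[0,0,0,0,0,0],[0,0,0,0,0,0]])

```text
clock: 18.27
ee_pos: [0.5495, 0.0125, 0.0323]
orientation: [0.566, -0.566, 0.424, -0.425]
ft_force: [-4.0, -1.1, 13.4]
gripper_width: 0.005
```

step_arm(rows=[[0,0.1,0,0,0,0],[0,0,0,0,0,0],[0,0,0,0,0,0],[0,0,0,0,0,0],[0,0,0,0,0,0]])

```text
clock: 18.9
ee_pos: [0.5496, 0.0125, 0.0322]
orientation: [0.566, -0.566, 0.424, -0.425]
ft_force: [-6.5, -0.6, 23.5]
gripper_width: 0.008
```

Run:
```python
from w import *
s,im,d,K,E=sp("wr6")
P=cloud(d,K,E);h=cv2.cvtColor(im,cv2.COLOR_RGB2HSV)
a=np.radians(16.2);J=np.stack([(P[...,0]-.5459)*np.cos(a)+(P[...,1]-.0221)*np.sin(a),-(P[...,0]-.5459)*np.sin(a)+(P[...,1]-.0221)*np.cos(a),P[...,2]],-1)
def med(x0,x1,y0,y1,c=2):
    m=(J[...,0]>x0)&(J[...,0]<x1)&(J[...,1]>y0)&(J[...,1]<y1)&(P[...,2]<.06);return m.sum(),np.median(P[m][:,2]).round(4)
print("panel",med(.025,.045,-.03,.03),"thin",med(.024,.042,.05,.063),"rail",med(.052,.06,-.025,.025),"thick",med(.02,.04,-.07,-.045))
m=(h[...,0]<20)&(h[...,1]>150)&(h[...,2]>80)&(P[...,2]>.06)&(P[...,2]<.085)&(abs(J[...,1]-.042)<.03)
print("spacer",m.sum(),J[m].mean(0) if m.any() else 0)
im,d,K,E,_=shot("side");P=cloud(d,K,E);h=cv2.cvtColor(im,cv2.COLOR_RGB2HSV)
cap=(abs(P[...,0]-.468)<.03)&(abs(P[...,1]+.29)<.03)&(h[...,1]>150)&(P[...,2]>.07);print("cap zmax",np.percentile(P[cap][:,2],97),"was ~0.111")
save("side6.png",cv2.resize(im[130:330,80:347],(800,600)))
```

```text
18.9 [0.5496 0.0125 0.0322] [[0.28, 0.002, 0.96], [-0.96, -0.001, 0.28], [0.001, -1.0, 0.001]] [-6.5 -0.6 23.5]
panel (np.int64(2981), np.float64(0.0322)) thin (np.int64(579), np.float64(0.0321)) rail (np.int64(1130), np.float64(0.0321)) thick (np.int64(1202), np.float64(0.0321))
spacer 1828 [0.00539152 0.04105426 0.07166398]
cap zmax 0.10181983809445763 was ~0.111
```

View pics/side6.png

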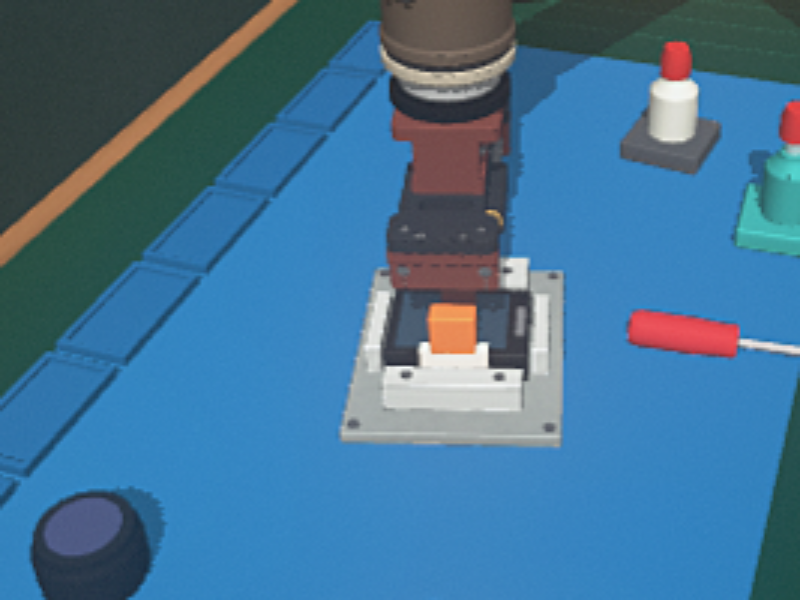

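The side view shows the spacer (453,340) upright in the gap and untouched, with the arm pressing the panel. The panel depth of 32.2 mm matches the rails and stops at 32.1 mm. Handing in.

```bash
python3 -c "
from plant import manip
print(manip.finish_job())"
```

```text
the job is handed in; nothing more can be done
None
```

I did all three steps and handed the job in at about 19 s, with the fingertips still pressing the panel. `finish_job()` gives no verdict, so the results below are my own checks.

- **Cap:** pushed home on the white bottle. The fingertips stopped at 100 mm with about 27 N. The last side view read the cap top at about 102 mm, against roughly 111 mm before; I put the 2 mm difference from the fingertip reading down to camera error.
- **Spacer:** released in the wide gap beside the thin stop, at jig (0.3, 42.4) mm with its top at 74 mm. It slid in the grip by about 4–5 mm before it was set down, because I lifted before the jaws had fully closed. As a result the arm pushed it onto the base plate with about 20 N. It still stands upright and untouched.
- **Panel:** flush, at 32.2 mm against 32.1 mm for the rails and stops, held with about 23.5 N.
- **Lens, jar and screwdriver:** I never went near the lens or jar, and only passed high over the screwdriver. The last picture shows the lens standing and the screwdriver in place. The jar was out of that picture, and I did not re-measure any of the three.

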